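# Clamp a drilled plate in an inspection fixture with a wing knob

## Robot

A 6-joint arm with a two-finger parallel gripper is mounted at the origin on the work surface. World frame = base frame: x ahead of the robot, y to its left, z up, the work surface at z = 0. Lengths are in mm, angles in degrees, forces in N, time in s.
With the tool pointing down it reaches from about 300 to 850 mm from the base axis. Payload 4.2 kg.
Tool frame: the origin (TCP) lies at the very end of the fingers, on their centre line; the grasp point (between the pads) lies 19 mm behind it (hold_point_z is the z of the grasp point in the tool frame, in mm); z points along the fingers, y is the direction in which the jaws open and shut (so a half turn about z gives the same grasp; the last joint's range is limited). The gripper opens to 91 mm and grips with 3 to 60 N. Pads are 32 mm wide; open, the fingers measure 118 mm over their backs; the gripper's body (76 mm by 178 mm) begins 60 mm behind the grasp point.
Start: joints at [71.505, 18.312, 89.639, -0, 72.044, -1.146], TCP at [171.464, 548.856, 213.976] pointing down, gripper open.
Joint ranges: [-177.97, 177.97], [-48.28, 115.42], [12.27, 149.76], [-77.06, 257.06], [2.81, 150.46], [-146.56, 146.56]. Speed limits (degrees/s): [147.25, 147.25, 180, 180, 180, 180].

## Interface

Orientations are given as [roll, pitch, yaw] about the fixed x, y, z axes, in that order (R = Rz(yaw) Ry(pitch) Rx(roll)).
In Python, from workcell import state, grab_frame, job_done, hold_point_z gives the robot as it stands. The module is installed in compiled form; this text tells all that it offers.
- The arm moves only by the shell command python3 -m creep 'ROWS' [FORCE]. ROWS is JSON, a list of rows, each a list of 7 numbers: the closure, from 0 (fully open) to 1 (shut), then the shift along the tool's x, y, z in mm, then the turn, a rotation vector about the tool's x, y, z in degrees. A call has 1 to 5 rows; each row shifts and turns the commanded pose from where the row before left it, along the tool's axes as they then stand; what a row does not reach is not made up. A row lasts 1/8 s, in which the tool goes at most 62.5 mm and 10.7 degrees, less where a joint would pass 70% of its speed; a pose out of reach is approached as far as the arm can. A call is refused whole if a number of a shift passes 62.5 or a number of a turn 10.7, either way. A call with a gripper value outside its range is refused whole. The fingers move at their own pace and stop on an object; FORCE is the grip in N (left out, the last holds). Time passes only in rows, so rows that do not move let the fingers close. It gives the time, the measured TCP pose, the force and the opening at its end, in the units of the state.
- state(): the state, without advancing time (a new reading comes with each control period).
- grab_frame(name): name is "scene" or "top" or "wrist"; returns a dict with "frame" (420x560x3 uint8, red, green, blue), "fx", "fy", "cx", "cy" (pixels), "k1" (the pictures are not rectified: a ray, as slopes to the right and down, at radius r is drawn at 1 + k1 r^2 times it, then the intrinsics apply), "view" (4x4, takes a point from world to camera coordinates). Camera axes: x right, y down, z forward; pixel columns grow to the right and rows downward; lengths in mm; the calibration is good to about 2 mm. A picture is of the moment at which its call begins. There is no depth.
- job_done(): hands the job in, once; it reports no verdict.
The state is a dict: "time_s": time; "qpos": joint angles; "qvel": joint speeds; "effort": joint torques, N m; "ee_pos": TCP position; "ee_rot": TCP orientation; "force": force on the tool from outside, world axes, zero at the start; "torque": the same for the moment, N m; "gripper_width": finger opening in mm.
Only numpy, scipy, OpenCV 4.12 (cv2) and the standard library are available. Lean on these libraries where they do the work, as an engineer would, in place of code of your own. Each camera call takes 0.05 s, during which the arm holds its last target.

## Task

Gently slide the drilled plate along its channel until it is fully home against the fixture's end stop. Then turn the black wing knob, which stands loosely on its stud, backwards (anticlockwise from above) until it clicks down into its thread start, and from there forwards (clockwise) until it is fully home and the strap clamps the plate firmly, without wrenching the stud. Let go, and leave the plug gauge and the gauge block on the fixture where they stand.

Things in the scene. Friction and masses are not known exactly. Their poses are not given: they have to be found in the camera images.
- fixture: fixed steel fixture, base plate 240 x 170 x 20 mm. Origin: centre of its underside; z up, x along the plate's channel to the end stop. Channel: floor z = 20, centred on y = -42, between two rails 10 mm high (inner faces y = -71.5 and -12.5), open at its -x end; stop block 14 mm high, face at x = 60. Base top at z = 20, stud axis at x = 0, y = 42
- plate: loose drilled plate in the channel, 110 x 56 x 16 mm, about 0.7 kg, two rows of dark holes. Origin: centre of its underside, x along its length and the channel. Home: +x end touching the stop, origin at x = 5 mm of the fixture frame; it starts 15 to 35 mm short. Push it on its -x end face, which stays clear of the strap
- knob: loose black wing knob, about 0.22 kg, on the stud. Origin: centre of the hub's underside, z up. Hub 54 mm diameter, z 0 to 26. At first three pins inside the hub rest on the flat tops of the stud's three threads: underside 54.9 mm above the fixture's underside. Dropped into the thread starts: 45 to 46; fully home: about 43.8. Turned forward before it dropped, the pins jam on the tops
- knob_wing (a point): centre of the knob's flat wing, 40 mm above the hub's underside; wing 60 mm long (x), 14 thick (y), 28 high (z): grip it across its thickness from above. x, y, z as the knob's
- stud_axis (a point): point on the stud's axis at the height of the base top; axes as the fixture's. Thread starts lie anywhere, unseen: 0.15 to 0.9 rad back (anticlockwise) from the start the knob, if free to fall or lightly pressed, drops 9 mm; 0.5 rad farther back is a stop. Forward from the drop: 0.5 to 0.9 rad nearly free, then drawn down 2 mm under load, firm 1.0 to 1.5 rad from the drop. Friction holds it
- strap (a joint): steel strap: ring round the stud and an arm 30 mm wide (fixture x -15 to 15) over the channel; top 45.4 mm above the fixture's underside, underside 1.4 mm above the plate when free. Value: how far the knob presses it down, m: 0 free, 0.0015 to 0.0018 clamped firmly. Upward spring 2.5 N/mm
- stud (a joint): twist of the stud in its torsion seat, in rad, positive anticlockwise from above, 0 at rest; springs back, 6 Nm per rad, so it shows the torque on the stud. More than 0.15 (0.9 Nm) either way is wrenching
- plug_gauge: bystander: loose steel plug gauge 22 mm diameter, 50 mm high, standing on the fixture's left near corner; origin at the centre of its underside
- gauge_block: bystander: loose steel gauge block 30 x 12 x 35 mm high standing on the fixture's left far corner; origin at the centre of its underside
Not all that is in view belongs to the job. Of the things that look like the knob, the middle-sized one is meant.

How it is judged (in metres and radians):
On the way, in this order (a step that is already met when the one before it is completed fails the run):
1. the plate is home against the end stop (within 2 mm) (x of plate in the frame of fixture above 0.003 m), for 0.2 s.
2. the knob has dropped off the crown into its thread starts (z of knob in the frame of fixture below 0.0475 m and angle between knob's own z axis and vertical below 0.1 rad), for 0.1 s.
At the end, for the whole second after the job is handed in: The plate lies within 2 mm of the end stop, the knob is screwed down so that the strap stays pressed at least 1.4 mm and the hub's underside is below 44.3 mm above the fixture's underside, the knob upright within 0.08 rad and at rest (x of plate in the frame of fixture above 0.003 m and value of joint strap above 0.0014 m and z of knob in the frame of fixture below 0.0443 m and angle between knob's own z axis and vertical below 0.08 rad and linear speed of knob below 0.01 m/s and angular speed of knob below 0.05 rad/s); the robot touches nothing.
It fails at once if the stud is wrenched (twisted more than 0.15 rad, 0.9 Nm) (value of joint stud above 0.15 rad or value of joint stud below -0.15 rad).
It fails at once if the plate is rammed (more than 40 N between fingers and plate) (contact force between the fingers and plate above 40 N).
It fails at once if the plug gauge or gauge block is moved by more than 15 mm (distance of any of plug_gauge, gauge_block from where it was at the start of the episode above 0.015 m).
It also fails if it takes over 72 s, if anything falls off the work surface, if the arm or the gripper's body presses on something with over 40 N, if the wrist force passes 120 N, or if a joint passes its speed limit or range.

## Working session

There is one attempt and no reset: what is moved stays moved. The work goes in short steps, Python scripts to look and compute and a shell command to move; the robot and the scene stay as the last step left them, time stands still between calls to the robot, and variables do not carry over. Pictures are saved under pics/ and viewed, and the job is handed in when it is done.

```bash
mkdir -p pics; ls
python3 - <<'E'
from workcell import *
import cv2
print(state(),hold_point_z)
for n in("scene","top","wrist"):
    g=grab_frame(n); cv2.imwrite(f"pics/{n}0.png",g["frame"][:,:,::-1]); print(n,{k:g[k] for k in g if k!="frame"})
E
```

```text
pics
{'time_s': 0.0, 'qpos': array([ 7.15061931e+01,  1.83504483e+01,  8.97058504e+01, -1.53115163e-03,
        7.20429423e+01, -1.14489216e+00]), 'qvel': array([-0.05388718,  0.10057779,  0.01108159, -0.00056801, -0.01543521,
       -0.01524607]), 'effort': array([ 1.22890856e-04, -4.12473822e+01, -2.31975067e+01,  7.27871270e-02,
        4.56507260e-02, -1.36259105e-04]), 'ee_pos': array([171.29875987, 548.36956965, 213.13599627]), 'ee_rot': array([-1.79900750e+02, -5.27458174e-04,  1.62651558e+02]), 'force': array([-0.03535754, -0.42130834, -0.02123656]), 'torque': array([ 0.01439727, -0.03425983, -0.04258319]), 'gripper_width': 91.02489692787587} -18.8
scene {'fx': 421.7518941113779, 'fy': 421.7518941113779, 'cx': 284.3909439823911, 'cy': 210.45217337177496, 'k1': -0.02401630450838774, 'view': array([[-2.77406598e-01,  9.60730993e-01, -6.44502680e-03,
         8.52248002e+01],
       [ 7.01362834e-01,  1.97921462e-01, -6.84775342e-01,
        -3.87822023e+02],
       [-6.56609285e-01, -1.94481501e-01, -7.28725732e-01,
         1.13055537e+03],
       [ 0.00000000e+00,  0.00000000
[... 323 characters left out ...]
21812584e-01,
         6.05174094e+02],
       [ 2.21520652e-01,  1.16585868e-02, -9.75085985e-01,
         7.70152904e+02],
       [ 0.00000000e+00,  0.00000000e+00,  0.00000000e+00,
         1.00000000e+00]])}
wrist {'fx': 370.73269978162136, 'fy': 370.73269978162136, 'cx': 278.41506443165576, 'cy': 211.83380315577497, 'k1': -0.05234121066977699, 'view': array([[ 2.99055994e-01,  9.54233620e-01, -1.92639581e-03,
        -5.73622060e+02],
       [ 9.26359053e-01, -2.89834549e-01,  2.40530330e-01,
        -2.72854682e+01],
       [ 2.28963792e-01, -7.37165711e-02, -9.70639711e-01,
         3.90791101e+02],
       [ 0.00000000e+00,  0.00000000e+00,  0.00000000e+00,
         1.00000000e+00]])}
```

View pics/scene0.png

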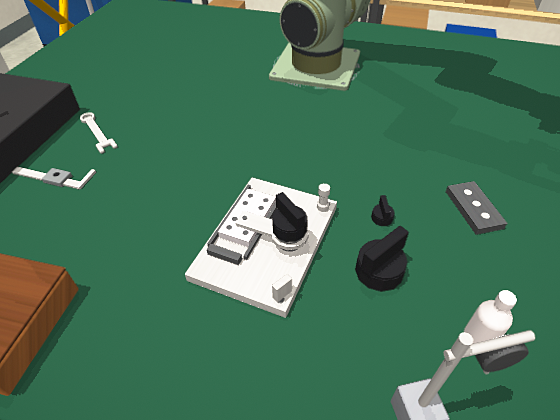

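View pics/top0.png

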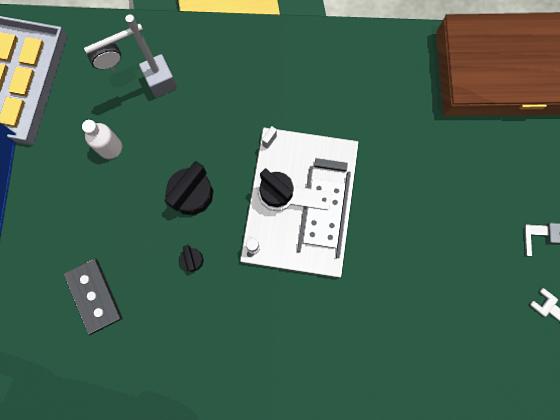

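View pics/wrist0.png

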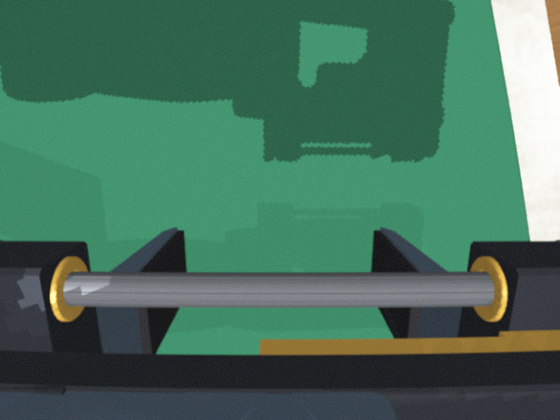

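```bash
cat > h.py <<'E'
import numpy as np, cv2
from workcell import *
def proj(g,P):
    P=np.atleast_2d(P); c=P@g["view"][:3,:3].T+g["view"][:3,3]
    s=c[:,:2]/c[:,2:]; r2=(s**2).sum(1,keepdims=True); s=s*(1+g["k1"]*r2)
    return s*[g["fx"],g["fy"]]+[g["cx"],g["cy"]]
def ray(g,uv):
    d=(np.atleast_2d(uv)-[g["cx"],g["cy"]])/[g["fx"],g["fy"]]; s=d.copy()
    for _ in range(20): s=d/(1+g["k1"]*(s**2).sum(1,keepdims=True))
    R=g["view"][:3,:3]; o=-R.T@g["view"][:3,3]
    return o,np.c_[s,np.ones(len(s))]@R
def onz(g,uv,z):
    o,d=ray(g,uv); return o+d*((z-o[2])/d[:,2])[:,None]
def tri(g1,u1,g2,u2):
    (o1,d1),(o2,d2)=ray(g1,u1),ray(g2,u2); d1=d1[0];d2=d2[0]
    a=np.linalg.lstsq(np.c_[d1,-d2],o2-o1,rcond=None)[0]
    p,q=o1+a[0]*d1,o2+a[1]*d2; return (p+q)/2,np.linalg.norm(p-q)
E
python3 - <<'E'
from h import *
for n,(x0,x1,y0,y1) in {"top":(235,365,120,285),"scene":(180,345,170,320)}.items():
    g=grab_frame(n); f=g["frame"][:,:,::-1].copy()
    k=3.5; c=cv2.resize(f[y0:y1,x0:x1],None,fx=k,fy=k,interpolation=cv2.INTER_CUBIC)
    cv2.imwrite(f"pics/{n}_z1.png",c)
    hsv=cv2.cvtColor(f,cv2.COLOR_BGR2HSV)
    m=((hsv[...,2]>60)&(hsv[...,1]<60)).astype(np.uint8)
    r=np.zeros_like(m); r[y0:y1,x0:x1]=m[y0:y1,x0:x1]
    cs=max(cv2.findContours(r,0,2)[0],key=cv2.contourArea)
    h=cv2.convexHull(cs); print(n,cv2.contourArea(h))
    for e in(3,5,8):
        p=cv2.approxPolyDP(h,e,True)[:,0].astype(float); print(e,p.tolist()); print(np.round(onz(g,p,20),1).tolist())
E
```

```text
top 13896.0
3 [[264.0, 127.0], [358.0, 142.0], [340.0, 277.0], [240.0, 261.0]]
[[742.0, 124.9, 20.0], [720.8, -40.9, 20.0], [485.0, -12.8, 20.0], [504.5, 153.7, 20.0]]
5 [[264.0, 127.0], [358.0, 142.0], [340.0, 277.0], [240.0, 261.0]]
[[742.0, 124.9, 20.0], [720.8, -40.9, 20.0], [485.0, -12.8, 20.0], [504.5, 153.7, 20.0]]
8 [[264.0, 127.0], [358.0, 142.0], [340.0, 277.0], [240.0, 261.0]]
[[742.0, 124.9, 20.0], [720.8, -40.9, 20.0], [485.0, -12.8, 20.0], [504.5, 153.7, 20.0]]
scene 13087.5
3 [[329.0, 185.0], [336.0, 207.0], [285.0, 317.0], [186.0, 279.0], [185.0, 272.0], [252.0, 177.0]]
[[467.6, 132.7, 20.0], [519.7, 156.3, 20.0], [751.5, 129.3, 20.0], [731.2, -33.8, 20.0], [719.8, -40.8, 20.0], [485.5, -12.3, 20.0]]
5 [[329.0, 185.0], [336.0, 207.0], [285.0, 317.0], [186.0, 279.0], [252.0, 177.0]]
[[467.6, 132.7, 20.0], [519.7, 156.3, 20.0], [751.5, 129.3, 20.0], [731.2, -33.8, 20.0], [485.5, -12.3, 20.0]]
8 [[329.0, 185.0], [336.0, 207.0], [285.0, 317.0], [186.0, 279.0], [252.0, 177.0]]
[[467.6, 132.7, 20.0], [519.7, 156.3, 20.0], [751.5, 129.3, 20.0], [731.2, -33.8, 20.0], [485.5, -12.3, 20.0]]
```

```bash
sleep 1
```

```text
(no output)
```

View pics/top_z1.png

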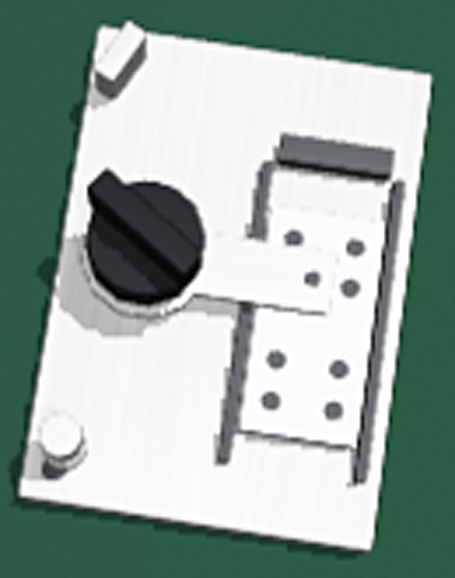

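View pics/scene_z1.png

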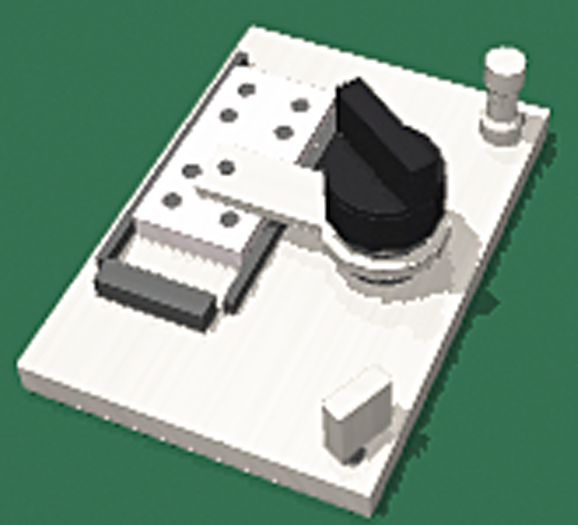

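Run:
```python
from h import *
for n,(x0,x1,y0,y1) in {"top":(250,310,160,220),"scene":(265,315,185,255)}.items():
    g=grab_frame(n); f=g["frame"][:,:,::-1].astype(float)
    c=np.clip(f[y0:y1,x0:x1]*3.5,0,255).astype(np.uint8)
    k=8 if n=="scene" else 9
    cv2.imwrite(f"pics/{n}_z2.png",cv2.resize(c,None,fx=k,fy=k,interpolation=cv2.INTER_CUBIC))
```

```text
(no output)
```

View pics/top_z2.png

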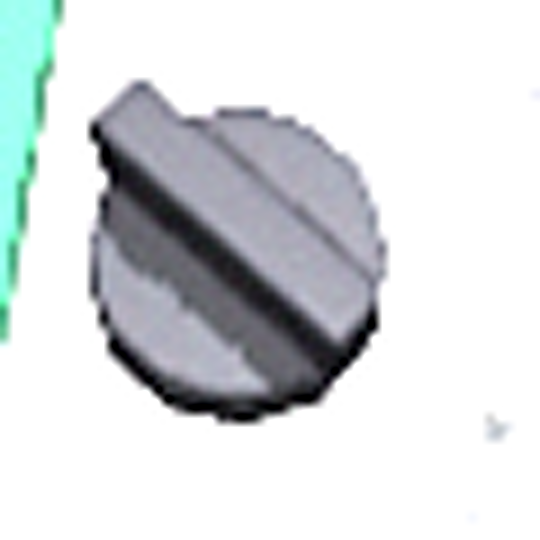

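View pics/scene_z2.png

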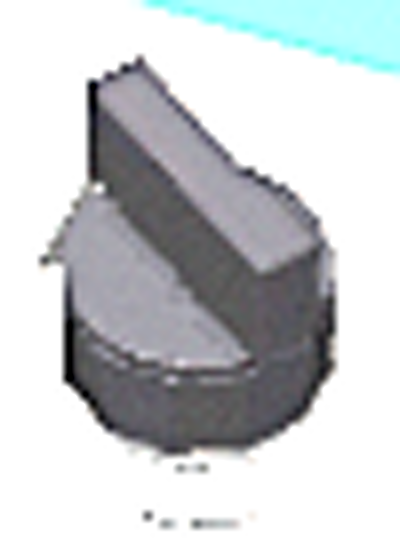

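Run:
```python
from h import *
T=(np.array([(140,82),(94,125),(340,342),(378,285)])+.5)/9-.5+[250,160]
S=(np.array([(140,60),(92,85),(262,272),(322,240)])+.5)/8-.5+[265,185]
for n,p in(("top",T),("scene",S)):
    g=grab_frame(n); w=onz(g,p,108.9)[:,:2]; print(n,w.round(1).tolist(),w.mean(0).round(1))
    a=(w[2]+w[3]-w[0]-w[1])/2; print(np.linalg.norm(a),np.degrees(np.arctan2(a[1],a[0])))
# plate near end and other points in top (zoom 3.5)
g=grab_frame("top")
P=(np.array([(240,432),(355,446)])+.5)/3.5-.5+[235,120]
w=onz(g,P,36)[:,:2]; print("plate end",w)
F=np.array([614,56]); c,s=np.cos(np.radians(-6.85)),np.sin(np.radians(-6.85)); R=np.array([[c,-s],[s,c]])
print((w-F)@R)
# stop block top far/near edges z=34 and rails z=30
Q=(np.array([(282,133),(393,152),(276,162),(392,177)])+.5)/3.5-.5+[235,120]
print("stop",(onz(g,Q,34)[:,:2]-F)@R)
Q=(np.array([(215,462),(228,463),(350,482),(364,486)])+.5)/3.5-.5+[235,120]
print("rail ends",(onz(g,Q,30)[:,:2]-F)@R)
Q=(np.array([(60,432)])+.5)/3.5-.5+[235,120]; print("plug",onz(g,Q,70), (onz(g,Q,70)[:,:2]-F)@R)
Q=(np.array([(125,52)])+.5)/3.5-.5+[235,120]; print("blk",onz(g,Q,55), (onz(g,Q,55)[:,:2]-F)@R)
for P in [(0,42,20),(-120,-85,20),(-105,-42,20),(0,42,108.9)]:
    w=F+R@np.array(P[:2]); print(P,w)
```

```text
top [[640.1, 116.0], [632.1, 123.5], [595.5, 79.7], [605.7, 73.6]] [618.4  98.2]
55.8222511942541 -129.5038823569504
scene [[596.5, 80.6], [605.5, 73.7], [642.9, 117.0], [632.4, 125.4]] [619.3  99.2]
57.31451829505159 50.27039921612033
plate end [[536.56029868  50.2228774 ]
 [532.18205831  -3.87574066]]
[[-76.19788148 -14.9721523 ]
 [-74.09250264 -69.20679848]]
stop [[ 72.91896303 -13.32344927]
 [ 71.95210686 -68.15845056]
 [ 57.8444661  -12.56955996]
 [ 59.3124937  -69.34076012]]
rail ends [[-91.28807869  -5.60238648]
 [-90.77374462 -11.72673775]
 [-90.43347822 -69.71345558]
 [-91.24115533 -76.46060492]]
plug [[528.4052821  132.83562459  70.        ]] [[-94.14794539  66.07823633]]
blk [[715.89399304 112.01201765  55.        ]] [[94.48607516 67.76513514]]
(0, 42, 20) [619.00935886  97.70019573]
(-120, -85, 20) [484.71859547 -14.08079938]
(-105, -42, 20) [504.74015182  26.82320141]
(0, 42, 108.9) [619.00935886  97.70019573]
```

```bash
cat >> h.py <<'E'
from scipy.spatial.transform import Rotation as Ro
F=np.array([614,56.]); FY=-6.85
def fx2w(p):
    a=np.radians(FY); return F+np.array([[np.cos(a),-np.sin(a)],[np.sin(a),np.cos(a)]])@np.array(p,float)
def to(x,y,z,yaw=None):
    s=state(); R=Ro.from_euler("xyz",s["ee_rot"],degrees=True)
    print("t",round(s["time_s"],2),"pos",s["ee_pos"].round(1),"rot",s["ee_rot"].round(2),"F",s["force"].round(1),"T",s["torque"].round(2),"w",round(s["gripper_width"],1),"q6",s["qpos"][5].round(1))
    print("shift tool",R.inv().apply(np.array([x,y,z])-s["ee_pos"]).round(1))
    if yaw is not None: print("turn tool",(R.inv()*Ro.from_euler("xyz",[180,0,yaw],degrees=True)).as_rotvec(degrees=True).round(2))
E
python3 -m creep '[[0,-40,-33,0,0,0,10.7],[1,-45,-24,0,0,0,10.7],[1,-49,-15,0,0,0,10.7],[1,-51,-5,0,0,0,10.7],[1,-51,5,0,0,0,10.7]]'
python3 -c "
from h import *
p=fx2w((-103,-42));print(p);to(*p,213,83.15)"
```

```text
time_s: 1.12
ee_pos: [316.9, 335.6, 214.2]
ee_rot: [180.0, -0.0, 108.8]
force: [-0.4, 0.4, 0.7]
gripper_width: 53.9
[506.72587543  26.58466052]
t 1.12 pos [316.9 335.6 214.2] rot [ 1.7995e+02 -2.0000e-02  1.0882e+02] F [-0.4  0.4  0.7] T [-0.09  0.01 -0.02] w 53.9 q6 26.4
shift tool [-353.8   80.     1.2]
turn tool [ 0.04 -0.03 25.67]
```

```bash
python3 -m creep '[[1,-50,12,0,0,0,8.5],[1,-48,18,0,0,0,8.5],[1,-46,25,0,0,0,8.5],[1,-50,0,30,0,0,0],[1,-50,0,30,0,0,0]]'
python3 -c "
from h import *
p=fx2w((-103,-42));to(*p,26,83.15)"
```

```text
time_s: 1.75
ee_pos: [386.4, 103.9, 153.6]
ee_rot: [179.9, -0.0, 83.7]
force: [1.4, -0.3, -0.2]
gripper_width: 4.1
t 1.75 pos [386.4 103.9 153.6] rot [ 1.799e+02 -3.000e-02  8.365e+01] F [ 1.4 -0.3 -0.2] T [-0.12  0.05  0.06] w 4.1 q6 19.8
shift tool [-63.6 127.9 127.8]
turn tool [ 0.1  -0.03  0.5 ]
```

```bash
python3 -m creep '[[1,-21,43,0,0,0,0.5],[1,-21,43,10,0,0,0],[1,-21.5,42,30,0,0,0],[1,0,0,45,0,0,0],[1,0,0,30,0,0,0]]'
python3 - <<'E'
from h import *
p=fx2w((-103,-42));to(*p,26,83.15)
g=grab_frame("top");cv2.imwrite("pics/t3.png",cv2.resize(g["frame"][100:300,200:400,::-1],None,fx=3,fy=3,interpolation=cv2.INTER_CUBIC))
g=grab_frame("scene");cv2.imwrite("pics/s3.png",cv2.resize(g["frame"][120:330,150:370,::-1],None,fx=2.8,fy=2.8,interpolation=cv2.INTER_CUBIC))
E
```

```text
time_s: 2.38
ee_pos: [505.5, 26.9, 37.1]
ee_rot: [-179.9, 0.0, 83.1]
force: [1.6, 0.9, -0.4]
gripper_width: 0.4
t 2.38 pos [505.5  26.9  37.1] rot [-1.7989e+02  1.0000e-02  8.3080e+01] F [ 1.6  0.9 -0.4] T [-0.11  0.01 -0.02] w 0.4 q6 8.6
shift tool [-0.1  1.3 11.1]
turn tool [-0.11  0.01 -0.07]
```

```bash
sleep 1
```

```text
(no output)
```

View pics/t3.png

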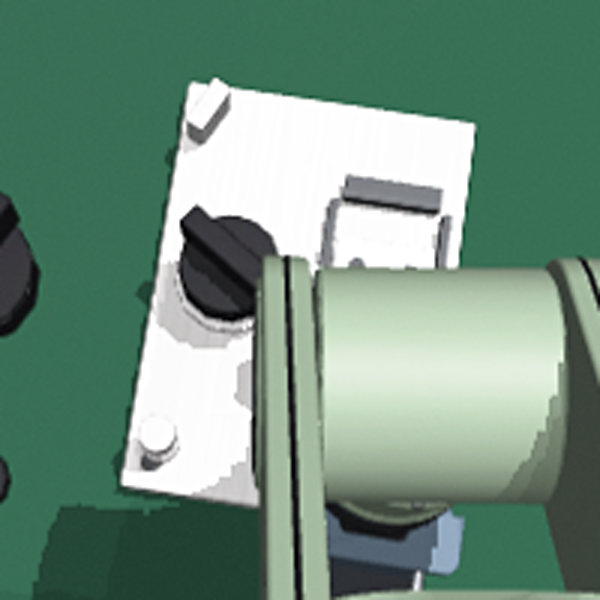

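View pics/s3.png

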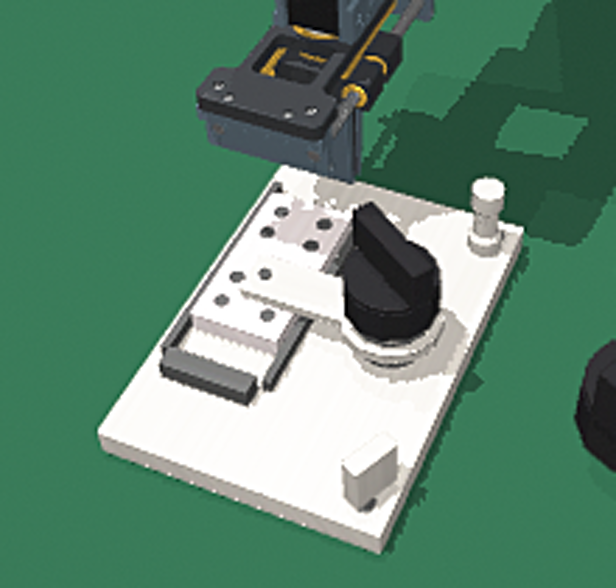

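```bash
python3 - <<'E'
from h import *
g=grab_frame("scene")
p=fx2w((-103,-42))
for f in[(-14,-4,116),(-14,-80,116),(-103,-42,37),(-65,-4,116)]:
    q=proj(g,[*fx2w(f[:2]),f[2]])[0]; print(f,((q-[150,120])*2.8).round())
E
python3 -m creep '[[1,0,0,6,0,0,0],[1,0,1,5,0,0,0]]'
```

```text
(-14, -4, 116) [321. 187.]
(-14, -80, 116) [198. 151.]
(-103, -42, 37) [330. 172.]
(-65, -4, 116) [358. 130.]
time_s: 2.78
ee_pos: [507.8, 27.5, 29.0]
ee_rot: [179.8, -0.0, 83.2]
force: [-0.1, -0.2, -1.7]
gripper_width: 0.4
```

```bash
python3 -m creep '[[1,0,3,0,0,0,0],[1,0,3,0,0,0,0],[1,0,2,0,0,0,0],[1,0,2,0,0,0,0]]'
python3 -m creep '[[1,0,2,0,0,0,0],[1,0,2,0,0,0,0],[1,0,2,0,0,0,0]]'
python3 -m creep '[[1,0,2,0,0,0,0],[1,0,2,0,0,0,0],[1,0,2,0,0,0,0]]'
```

```text
time_s: 3.28
ee_pos: [517.0, 26.1, 28.0]
ee_rot: [180.0, -0.0, 83.1]
force: [0.1, -0.0, 0.4]
gripper_width: 0.5
time_s: 3.65
ee_pos: [522.8, 25.4, 27.9]
ee_rot: [180.0, -0.0, 83.2]
force: [-0.1, -0.7, 0.0]
gripper_width: 0.6
time_s: 4.03
ee_pos: [526.4, 24.9, 27.7]
ee_rot: [-179.7, 0.0, 83.1]
force: [-6.2, 0.5, 5.6]
gripper_width: 0.3
```

```bash
for i in 1 2; do python3 -m creep '[[1,0,1.5,0,0,0,0],[1,0,1.5,0,0,0,0],[1,0,1.5,0,0,0,0]]'; done
```

```text
time_s: 4.4
ee_pos: [530.8, 24.3, 27.8]
ee_rot: [-179.7, 0.0, 83.1]
force: [-4.7, 0.2, 3.7]
gripper_width: 0.2
time_s: 4.78
ee_pos: [535.3, 23.8, 27.8]
ee_rot: [-179.7, 0.0, 83.1]
force: [-5.6, 0.1, 4.4]
gripper_width: 0.8
```

```bash
python3 -m creep '[[1,0,1.5,0,0,0,0],[1,0,1.5,0,0,0,0],[1,0,1.5,0,0,0,0],[1,0,1.5,0,0,0,0],[1,0,1.5,0,0,0,0]]'
python3 -m creep '[[1,0,1,0,0,0,0],[1,0,1,0,0,0,0],[1,0,1,0,0,0,0]]'
```

```text
time_s: 5.4
ee_pos: [542.7, 22.9, 27.8]
ee_rot: [-179.7, 0.0, 83.1]
force: [-5.6, -0.1, 4.4]
gripper_width: 0.8
time_s: 5.78
ee_pos: [545.7, 22.5, 27.8]
ee_rot: [-179.7, 0.0, 83.1]
force: [-4.5, 0.2, 4.2]
gripper_width: 0.4
```

```bash
python3 -m creep '[[1,0,1,0,0,0,0],[1,0,1,0,0,0,0]]'
```

```text
time_s: 6.02
ee_pos: [547.7, 22.3, 27.8]
ee_rot: [-179.7, 0.0, 83.1]
force: [-5.5, 0.4, 4.4]
gripper_width: 0.3
```

```bash
python3 -m creep '[[1,0,1,0,0,0,0],[1,0,1,0,0,0,0]]'
```

```text
time_s: 6.28
ee_pos: [549.7, 22.0, 27.8]
ee_rot: [-179.7, 0.0, 83.1]
force: [-5.2, 0.2, 4.2]
gripper_width: 0.1
```

```bash
python3 -m creep '[[1,0,0.7,0,0,0,0]]'; python3 -m creep '[[1,0,0.7,0,0,0,0]]'; python3 -m creep '[[1,0,0.7,0,0,0,0]]'
```

```text
time_s: 6.4
ee_pos: [550.2, 22.0, 27.7]
ee_rot: [-179.7, 0.0, 83.1]
force: [-6.5, 0.4, 5.7]
gripper_width: 0.3
time_s: 6.52
ee_pos: [550.2, 22.0, 27.8]
ee_rot: [-179.6, 0.0, 83.1]
force: [-7.3, 1.5, 6.9]
gripper_width: 0.6
time_s: 6.65
ee_pos: [550.2, 22.0, 27.7]
ee_rot: [-179.5, 0.0, 83.1]
force: [-8.7, 1.6, 8.0]
gripper_width: 0.4
```

Run:
```python
from h import *
g=grab_frame("scene");cv2.imwrite("pics/s4.png",cv2.resize(g["frame"][170:290,180:300,::-1],None,fx=5,fy=5,interpolation=cv2.INTER_CUBIC))
```

```text
(no output)
```

View pics/s4.png

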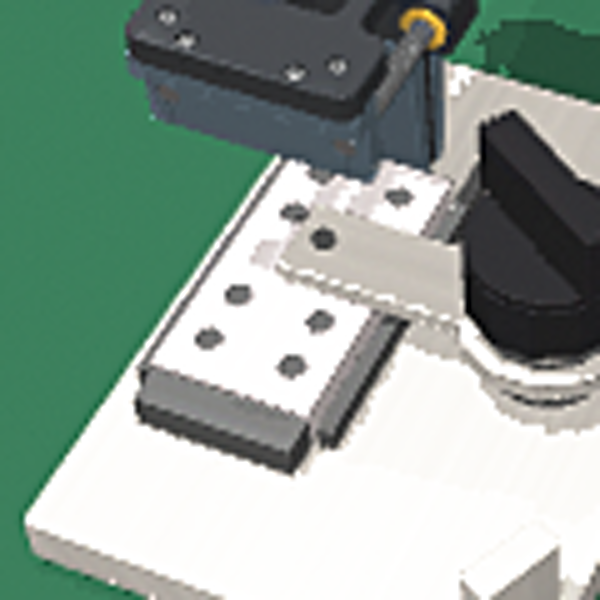

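The plate's +x end sits on the stop block (edge at about (150,370)-(310,410) in the zoomed picture). The TCP has stalled while the force rises. I'll push a little more to be sure.

```bash
python3 -m creep '[[1,0,1.5,0,0,0,0],[1,0,1.5,0,0,0,0]]'; python3 -m creep '[[1,0,0,0,0,0,0],[1,0,0,0,0,0,0]]'
```

```text
time_s: 6.95
ee_pos: [550.3, 21.9, 27.8]
ee_rot: [-179.2, 0.0, 83.1]
force: [-16.7, 2.6, 14.7]
gripper_width: 0.8
time_s: 7.2
ee_pos: [550.3, 22.0, 27.8]
ee_rot: [-179.2, 0.0, 83.1]
force: [-14.8, 2.3, 13.3]
gripper_width: 0.7
```

```bash
python3 -m creep '[[1,0,-8,0,0,0,0],[1,0,-8,0,0,0,0],[1,0,-4,-40,0,0,0],[0.5,0,0,-50,0,0,0],[0.5,0,0,-50,0,0,0]]'
python3 - <<'E'
from h import *
to(618.8,98.3,170,50.3)
for n,(x0,y0,k) in dict(scene=(180,170,4),top=(235,120,4)).items():
    g=grab_frame(n);cv2.imwrite(f"pics/{n}5.png",cv2.resize(g["frame"][y0:y0+145,x0:x0+150,::-1],None,fx=k,fy=k,interpolation=cv2.INTER_CUBIC))
E
```

```text
time_s: 7.82
ee_pos: [537.3, 23.7, 169.3]
ee_rot: [180.0, -0.0, 83.2]
force: [0.4, 0.7, 0.1]
gripper_width: 17.6
t 7.83 pos [537.3  23.7 169.3] rot [ 1.7996e+02 -1.0000e-02  8.3150e+01] F [0.4 0.7 0.1] T [-0.14  0.03  0.03] w 17.6 q6 8.1
shift tool [83.8 72.  -0.6]
turn tool [ 4.000e-02 -2.000e-02  3.285e+01]
```

View pics/scene5.png

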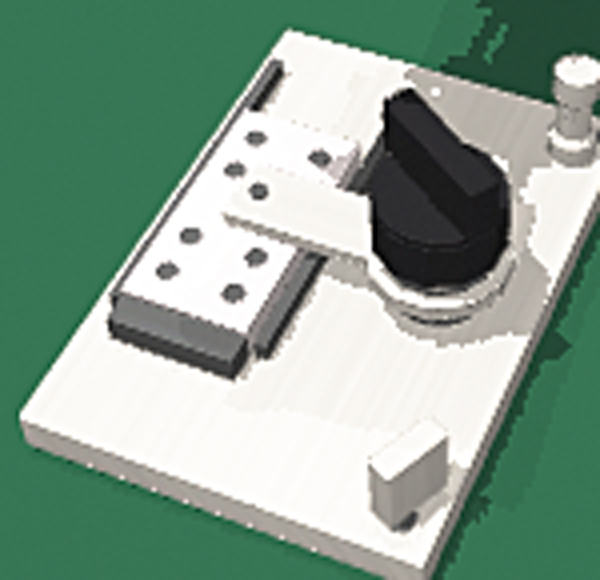

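The plate is home, touching the stop, and the knob is undisturbed. Next I move above the knob.

```bash
python3 -m creep '[[0.55,42,36,0,0,0,0],[0.55,42,36,0,0,0,0],[0.55,0,0,0,0,0,10],[0.55,0,0,0,0,0,10],[0.55,0,0,0,0,0,10]]'
python3 -m creep '[[0.55,0,0,15,0,0,2.9],[0.55,0,0,15,0,0,0],[0.55,0,0,0,0,0,0]]'
python3 - <<'E'
from h import *
to(618.8,98.3,88,50.3)
for n in("scene","wrist"):
    g=grab_frame(n);f=g["frame"][:,:,::-1]
    if n=="scene": f=cv2.resize(f[120:290,220:380],None,fx=3.5,fy=3.5,interpolation=cv2.INTER_CUBIC)
    cv2.imwrite(f"pics/{n}6.png",f)
    tool=proj(g,[[*state()["ee_pos"]],[618.8,98.3,108.9]]); print(n,tool)
E
```

```text
time_s: 8.55
ee_pos: [618.6, 98.6, 166.6]
ee_rot: [-180.0, 0.0, 52.8]
force: [0.5, -0.3, -0.4]
gripper_width: 40.9
time_s: 8.93
ee_pos: [617.5, 98.3, 135.8]
ee_rot: [-179.8, 0.2, 50.3]
force: [-0.6, -0.1, -0.2]
gripper_width: 41.2
t 8.93 pos [617.5  98.3 135.8] rot [-1.7985e+02  1.6000e-01  5.0290e+01] F [-0.6 -0.1 -0.2] T [-0.1   0.14  0.04] w 41.2 q6 47.7
shift tool [ 0.9  1.1 47.8]
turn tool [-0.15  0.16 -0.01]
scene [[289.5299747  190.63504985]
 [289.31332587 204.43023641]]
wrist [[278.15628451 260.09149966]
 [278.48793101 241.59931732]]
```

View pics/wrist6.png

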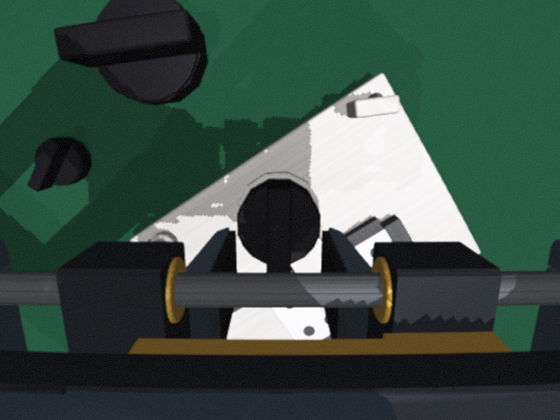

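View pics/scene6.png

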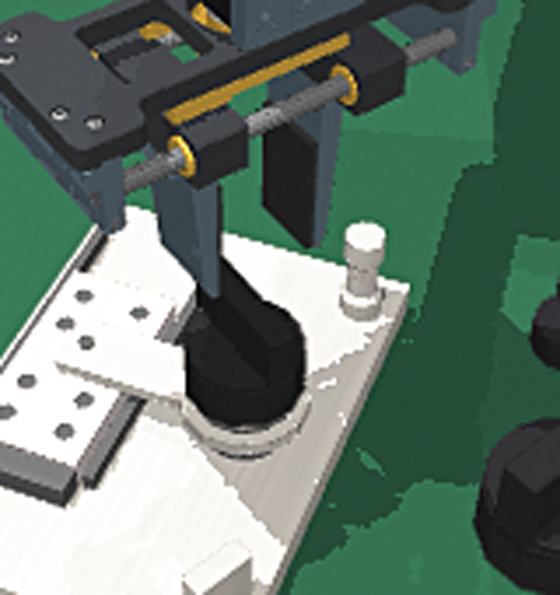

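```bash
python3 -m creep '[[0.55,0.9,1,16,0,0,0],[0.55,0,0,16,0,0,0],[0.55,0,0,13,0,0,0],[0.7,0,0,2,0,0,0],[0.78,0,0,0,0,0,0]]'
python3 - <<'E'
from h import *
to(618.8,98.3,86.5,50.3)
g=grab_frame("wrist");f=g["frame"][150:350,150:410,::-1]
cv2.imwrite("pics/w7.png",cv2.resize(np.clip(f.astype(float)*2.5,0,255).astype(np.uint8),None,fx=3,fy=3,interpolation=cv2.INTER_CUBIC))
E
```

```text
time_s: 9.65
ee_pos: [620.2, 98.6, 90.9]
ee_rot: [-180.0, -0.0, 50.2]
force: [-0.6, -0.4, -0.4]
gripper_width: 23.7
t 9.65 pos [620.2  98.6  90.9] rot [-1.800e+02 -1.000e-02  5.025e+01] F [-0.6 -0.4 -0.4] T [-0.06  0.03 -0.02] w 23.7 q6 47.7
shift tool [-1.1 -0.9  4.4]
turn tool [-0.   -0.01 -0.05]
```

View pics/w7.png

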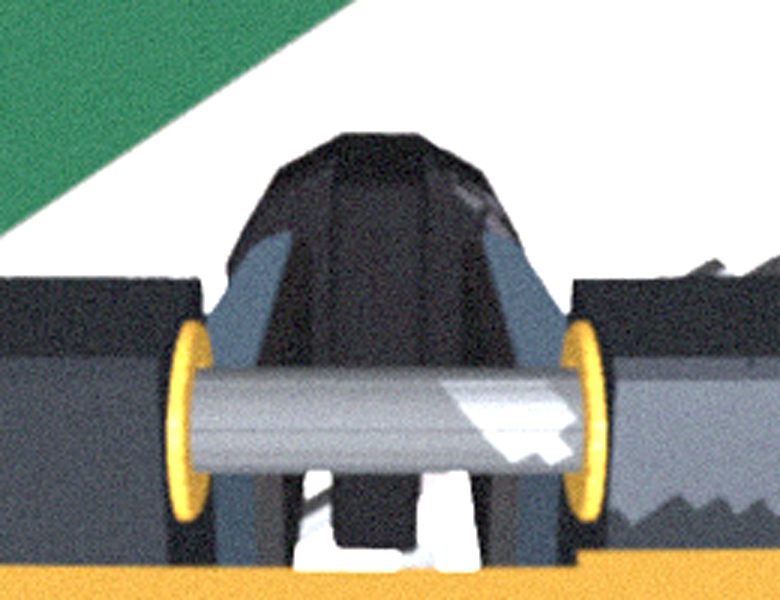

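```bash
python3 -m creep '[[0.78,-1,-1.2,2,0,0,0],[0.78,0,0,2,0,0,0],[0.8,0,0,0,0,0,0]]' 5
python3 -m creep '[[0.85,0,0,0,0,0,0],[0.85,0,0,0,0,0,0]]'
python3 -c "
from h import *
to(618.8,98.3,86.5,50.3)"
```

```text
time_s: 10.07
ee_pos: [618.4, 98.6, 86.9]
ee_rot: [-180.0, 0.0, 50.3]
force: [0.7, 0.8, 0.3]
gripper_width: 18.5
time_s: 10.32
ee_pos: [618.4, 98.6, 87.0]
ee_rot: [-180.0, -0.0, 50.2]
force: [0.1, 0.9, -0.9]
gripper_width: 14.0
t 10.32 pos [618.4  98.6  87. ] rot [-179.99   -0.     50.25] F [ 0.1  0.9 -0.9] T [-0.12  0.16 -0.03] w 14.0 q6 47.7
shift tool [0.  0.5 0.5]
turn tool [-0.01 -0.   -0.05]
```

```bash
cat > look.py <<'E'
import sys
from h import *
to(618.6,98.5,87)
out=[]
for n,(x0,y0,w,hh,k) in dict(scene=(262,180,60,75,7),wrist=(190,160,180,180,2.9)).items():
    g=grab_frame(n);f=g["frame"][y0:y0+hh,x0:x0+w,::-1]
    f=np.clip(f.astype(float)*2,0,255).astype(np.uint8)
    out.append(cv2.resize(f,(int(w*520/hh),520),interpolation=cv2.INTER_CUBIC))
o=np.hstack(out); o=o[:,:800]; cv2.imwrite(f"pics/{sys.argv[1]}.png",o)
E
python3 -m creep '[[0.827,0,0,0,0,0,0],[0.827,0,0,0,0,0,-3],[0.827,0,0,0,0,0,-4],[0.827,0,0,0,0,0,-4],[0.827,0,0,0,0,0,0]]'
python3 look.py a1
```

```text
time_s: 10.95
ee_pos: [618.6, 98.5, 87.0]
ee_rot: [180.0, -0.0, 61.2]
force: [-0.6, -0.7, 0.8]
gripper_width: 15.9
t 10.95 pos [618.6  98.5  87. ] rot [ 1.7999e+02 -1.0000e-02  6.1210e+01] F [-0.6 -0.7  0.8] T [-0.09  0.15 -0.05] w 15.9 q6 36.8
shift tool [-0.  0. -0.]
```

```bash
sleep 1
```

```text
(no output)
```

View pics/a1.png

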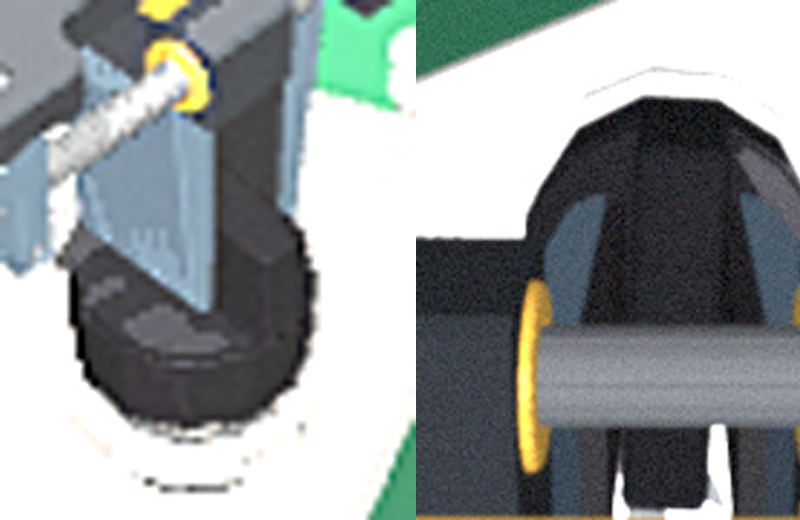

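Left panel: the fingertip at (210,310) still nearly touches the hub top, so it has not dropped yet. I keep turning back.

```bash
python3 -m creep '[[0.827,0,0,0,0,0,-4],[0.827,0,0,0,0,0,-4],[0.827,0,0,0,0,0,-4],[0.827,0,0,0,0,0,0]]'
python3 look.py a2
```

```text
time_s: 11.55
ee_pos: [618.5, 98.6, 87.0]
ee_rot: [180.0, -0.0, 73.2]
force: [0.0, -0.8, 1.1]
gripper_width: 15.9
t 11.55 pos [618.5  98.6  87. ] rot [ 1.7999e+02 -1.0000e-02  7.3170e+01] F [ 0.  -0.8  1.1] T [-0.09  0.05  0.02] w 15.9 q6 24.8
shift tool [-0.   0.1 -0. ]
```

View pics/a2.png

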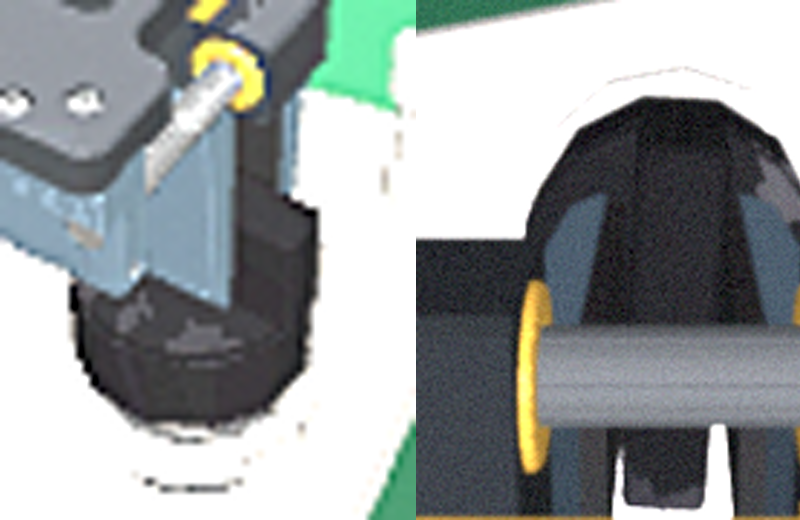

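Still up; the hub's underside is unchanged at row ~425. I continue.

```bash
python3 -m creep '[[0.827,0,0,0,0,0,-4],[0.827,0,0,0,0,0,-4],[0.827,0,0,0,0,0,-4],[0.827,0,0,0,0,0,0]]'
python3 look.py a3
```

```text
time_s: 12.15
ee_pos: [618.4, 98.5, 86.9]
ee_rot: [-180.0, -0.0, 85.2]
force: [-0.6, -0.1, 0.4]
gripper_width: 15.7
t 12.15 pos [618.4  98.5  86.9] rot [-180.     -0.     85.16] F [-0.6 -0.1  0.4] T [-0.14  0.05 -0.01] w 15.7 q6 12.8
shift tool [-0.   0.2 -0.1]
```

View pics/a3.png

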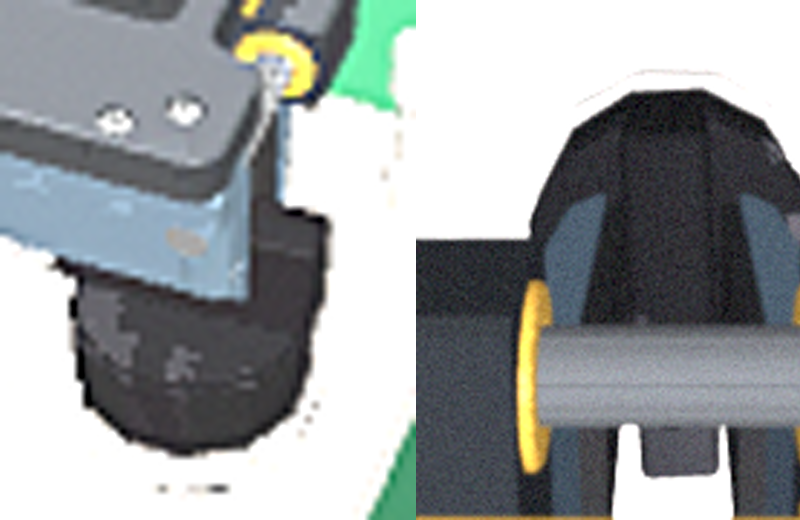

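It dropped: the hub's underside went from row 425 to ~452, and the wing end in the wrist view went from 505 to 475. Next I lower the tool by 9 mm and start forward.

```bash
python3 -m creep '[[0.827,0,0,4,0,0,0],[0.827,0,0,3,0,0,0],[0.827,0,0,2,0,0,0],[0.85,0,0,0,0,0,0],[0.85,0,0,0,0,0,0]]' 8
python3 -m creep '[[0.85,0,0,0,0,0,4],[0.85,0,0,0,0,0,5],[0.85,0,0,0,0,0,5],[0.85,0,0,0,0,0,0]]'
python3 look.py b1
```

```text
time_s: 12.88
ee_pos: [618.4, 98.5, 77.8]
ee_rot: [-180.0, 0.0, 85.2]
force: [-0.0, -1.0, -1.2]
gripper_width: 14.1
time_s: 13.38
ee_pos: [618.4, 98.5, 77.9]
ee_rot: [-180.0, -0.0, 71.3]
force: [-0.3, -0.3, -0.1]
gripper_width: 13.8
t 13.38 pos [618.4  98.5  77.9] rot [-179.99   -0.     71.3 ] F [-0.3 -0.3 -0.1] T [-0.06  0.04 -0.03] w 13.8 q6 26.7
shift tool [ 0.   0.2 -9.1]
```

View pics/b1.png

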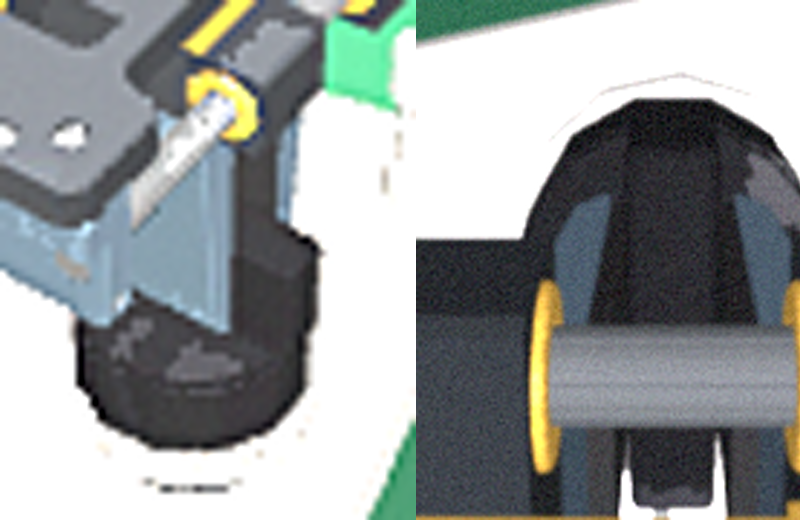

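Still down (underside at row ~448), following with little torque. I continue forwards.

```bash
python3 -m creep '[[0.85,0,0,0,0,0,4],[0.85,0,0,0,0,0,4],[0.85,0,0,0,0,0,4]]'; python3 -c "
from h import *
to(618.6,98.5,78)"
```

```text
time_s: 13.85
ee_pos: [618.4, 98.6, 77.9]
ee_rot: [-180.0, -0.0, 59.2]
force: [0.0, 0.3, -1.8]
gripper_width: 13.8
t 13.85 pos [618.4  98.6  77.9] rot [-179.99   -0.     59.18] F [ 0.   0.3 -1.8] T [-0.1   0.14 -0.03] w 13.8 q6 38.8
shift tool [ 0.   0.2 -0.1]
```

```bash
python3 -m creep '[[0.85,0,0,0,0,0,3],[0.85,0,0,0,0,0,3],[0.85,0,0,0,0,0,3]]'; python3 -c "
from h import *
to(618.6,98.5,78)"
```

```text
time_s: 14.22
ee_pos: [618.4, 98.6, 77.9]
ee_rot: [-180.0, -0.0, 50.2]
force: [-0.0, 0.0, -2.3]
gripper_width: 14.1
t 14.22 pos [618.4  98.6  77.9] rot [-179.99   -0.     50.21] F [-0.   0.  -2.3] T [-0.07  0.04  0.03] w 14.1 q6 47.8
shift tool [ 0.   0.2 -0.1]
```

```bash
python3 -m creep '[[0.85,0,0,0,0,0,3],[0.85,0,0,0,0,0,3]]'; python3 -c "
from h import *
to(618.6,98.5,78)"; python3 look.py b2
```

```text
time_s: 14.48
ee_pos: [618.5, 98.8, 77.6]
ee_rot: [-180.0, -0.0, 44.2]
force: [-0.2, 2.1, -2.3]
gripper_width: 14.0
t 14.47 pos [618.5  98.8  77.6] rot [-1.7998e+02 -1.0000e-02  4.4220e+01] F [-0.2  2.1 -2.3] T [ 0.08 -0.02  0.07] w 14.0 q6 53.8
shift tool [-0.1  0.3 -0.4]
t 14.47 pos [618.5  98.8  77.6] rot [-1.7998e+02 -1.0000e-02  4.4220e+01] F [-0.2  2.1 -2.3] T [ 0.08 -0.02  0.07] w 14.0 q6 53.8
shift tool [-0.1  0.3 -9.4]
```

View pics/b2.png

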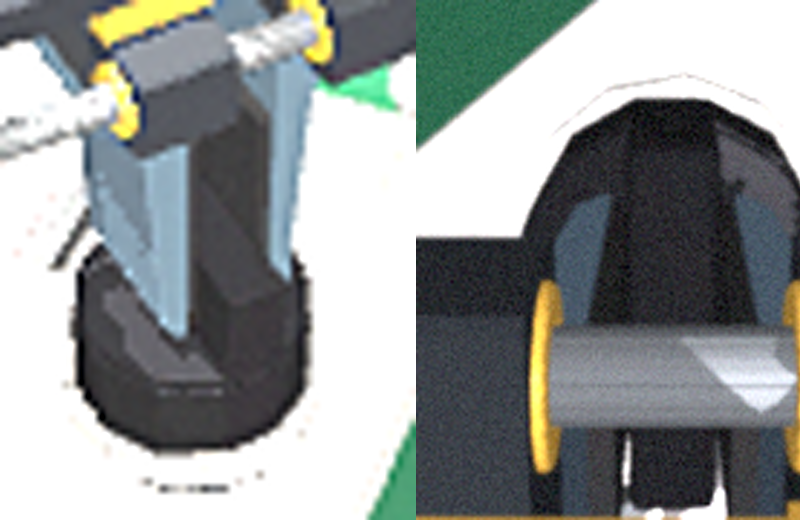

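The wing is held centrally and the hub underside is at row ~450. The draw-down is starting, so I grip firmer and follow it down.

```bash
python3 -m creep '[[0.9,0,0,0,0,0,0],[0.9,0,0,0.2,0,0,3],[0.9,0,0,0.2,0,0,3]]' 20; python3 -c "
from h import *
to(618.6,98.5,78)"
```

```text
time_s: 14.95
ee_pos: [618.4, 98.8, 77.2]
ee_rot: [-180.0, -0.0, 38.2]
force: [0.2, 1.4, -2.9]
gripper_width: 13.8
t 14.95 pos [618.4  98.8  77.2] rot [-179.97   -0.     38.22] F [ 0.2  1.4 -2.9] T [ 0.15 -0.04  0.14] w 13.8 q6 59.8
shift tool [-0.   0.4 -0.8]
```

```bash
python3 -m creep '[[0.9,0,0,0.2,0,0,3],[0.9,0,0,0.2,0,0,3]]'; python3 -c "
from h import *
to(618.6,98.5,78)"
```

```text
time_s: 15.2
ee_pos: [618.3, 98.8, 76.9]
ee_rot: [-180.0, 0.0, 32.2]
force: [0.8, 1.5, -3.6]
gripper_width: 14.1
t 15.2 pos [618.3  98.8  76.9] rot [-1.7997e+02  1.0000e-02  3.2230e+01] F [ 0.8  1.5 -3.6] T [0.14 0.06 0.12] w 14.1 q6 65.8
shift tool [ 0.1  0.4 -1.1]
```

```bash
python3 -m creep '[[0.9,0,0,0.2,0,0,2],[0.9,0,0,0.2,0,0,2]]'; python3 -c "
from h import *
to(618.6,98.5,78)"
```

```text
time_s: 15.45
ee_pos: [618.4, 98.8, 76.7]
ee_rot: [-180.0, -0.0, 28.2]
force: [0.4, 2.1, -2.3]
gripper_width: 14.1
t 15.45 pos [618.4  98.8  76.7] rot [-179.97   -0.     28.2 ] F [ 0.4  2.1 -2.3] T [0.26 0.13 0.23] w 14.1 q6 69.8
shift tool [ 0.   0.4 -1.3]
```

```bash
python3 -m creep '[[0.9,0,0,0.15,0,0,2],[0.9,0,0,0.1,0,0,2]]'; python3 -c "
from h import *
to(618.6,98.5,78)"
```

```text
time_s: 15.7
ee_pos: [618.4, 98.9, 76.7]
ee_rot: [-180.0, -0.0, 24.2]
force: [-0.3, 2.2, -1.4]
gripper_width: 13.9
t 15.7 pos [618.4  98.9  76.7] rot [-1.7997e+02 -1.0000e-02  2.4170e+01] F [-0.3  2.2 -1.4] T [0.43 0.28 0.42] w 13.9 q6 73.8
shift tool [ 0.   0.4 -1.3]
```

```bash
python3 -m creep '[[0.9,0,0,0.15,0,0,2],[0.9,0,0,0.1,0,0,2]]'; python3 -c "
from h import *
to(618.6,98.5,78)"
```

```text
time_s: 15.95
ee_pos: [618.4, 99.0, 76.7]
ee_rot: [-180.0, -0.0, 20.2]
force: [-1.4, 4.6, 2.5]
gripper_width: 14.2
t 15.95 pos [618.4  99.   76.7] rot [-1.7997e+02 -1.0000e-02  2.0170e+01] F [-1.4  4.6  2.5] T [0.68 0.52 0.69] w 14.2 q6 77.8
shift tool [ 0.   0.5 -1.3]
```

```bash
python3 -m creep '[[0.9,0,0,0.15,0,0,1],[0.9,0,0,0.1,0,0,1]]'; python3 look.py c1
```

```text
time_s: 16.2
ee_pos: [618.3, 98.9, 76.6]
ee_rot: [-180.0, -0.0, 18.2]
force: [-2.8, 4.6, 3.0]
gripper_width: 14.5
t 16.2 pos [618.3  98.9  76.6] rot [-1.7997e+02 -1.0000e-02  1.8220e+01] F [-2.8  4.6  3. ] T [0.68 0.64 0.77] w 14.5 q6 79.8
shift tool [  0.1   0.5 -10.4]
```

View pics/c1.png

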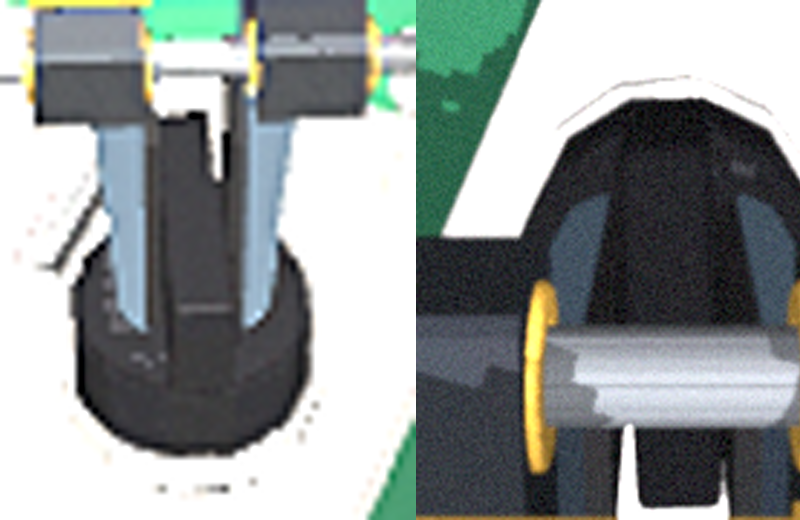

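Torque is 0.77 Nm, rising steeply beyond what the strap spring alone would give. The strap is clamping the plate. I unload the stud's twist gently before letting go.

```bash
python3 -m creep '[[0.9,0,0,0,0,0,0],[0.9,0,0,0,0,0,0]]'; python3 -c "
from h import *
to(618.6,98.5,78)"
python3 -m creep '[[0.9,0,0,0,0,0,-2],[0.9,0,0,0,0,0,-2]]'; python3 -c "
from h import *
to(618.6,98.5,78)"
```

```text
time_s: 16.55
ee_pos: [618.3, 98.9, 76.6]
ee_rot: [-180.0, -0.0, 18.3]
force: [-2.1, 5.2, 3.1]
gripper_width: 14.8
t 16.55 pos [618.3  98.9  76.6] rot [-1.7997e+02 -1.0000e-02  1.8260e+01] F [-2.1  5.2  3.1] T [0.71 0.7  0.8 ] w 14.8 q6 79.7
shift tool [ 0.1  0.5 -1.4]
time_s: 16.8
ee_pos: [618.3, 98.9, 76.7]
ee_rot: [-179.9, -0.0, 22.2]
force: [-3.1, 3.9, 4.4]
gripper_width: 13.6
t 16.8 pos [618.3  98.9  76.7] rot [-1.7995e+02 -2.0000e-02  2.2210e+01] F [-3.1  3.9  4.4] T [0.58 0.66 0.17] w 13.6 q6 75.8
shift tool [ 0.1  0.5 -1.3]
```

```bash
python3 -m creep '[[0.9,0,0,0,0,0,-1],[0.9,0,0,0,0,0,0]]'; python3 -c "
from h import *
to(618.6,98.5,78)"
python3 -m creep '[[0.8,0,0,0,0,0,0],[0.7,0,0,0,0,0,0],[0.5,0,0,0,0,0,0],[0.5,0,0,0,0,0,0]]'; python3 look.py d1; python3 -c "
from h import *
to(618.6,98.5,78)"
```

```text
time_s: 17.05
ee_pos: [618.3, 98.9, 76.6]
ee_rot: [-179.9, -0.0, 23.1]
force: [-2.6, 5.2, 3.4]
gripper_width: 13.8
t 17.05 pos [618.3  98.9  76.6] rot [-1.7994e+02 -2.0000e-02  2.3140e+01] F [-2.6  5.2  3.4] T [0.65 0.68 0.19] w 13.8 q6 74.8
shift tool [ 0.1  0.5 -1.4]
time_s: 17.55
ee_pos: [618.6, 98.2, 75.9]
ee_rot: [180.0, -0.0, 23.2]
force: [-0.2, 0.2, 0.9]
gripper_width: 43.9
t 17.55 pos [618.6  98.2  75.9] rot [179.99  -0.    23.23] F [-0.2  0.2  0.9] T [-0.1   0.14  0.02] w 43.9 q6 74.8
shift tool [  0.1  -0.2 -11.1]
t 17.65 pos [618.6  98.4  76. ] rot [180.    -0.    23.24] F [ 0.4 -0.8 -0. ] T [-0.08  0.16 -0.  ] w 45.2 q6 74.8
shift tool [ 0.1 -0.1 -2. ]
```

View pics/d1.png

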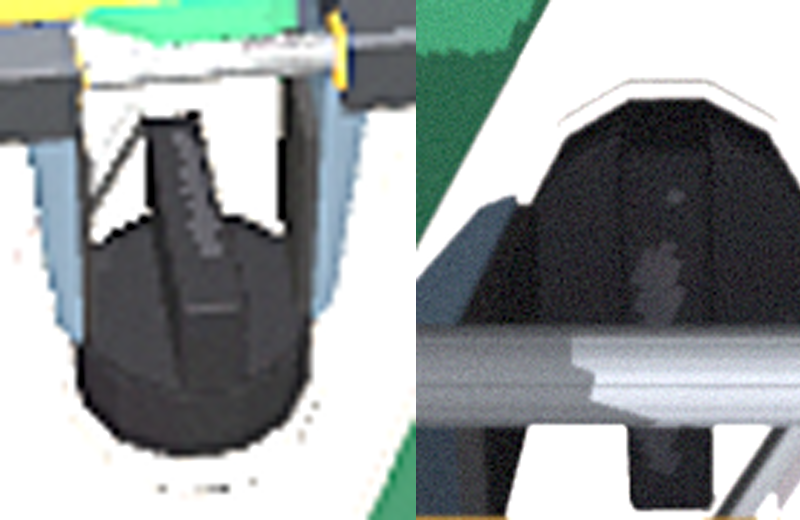

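The knob is released, upright, with its underside at row ~457. The view can't resolve tenths of a millimetre, so I'll check the height by lightly touching the wing top, strap top and plate top with closed fingers.

```bash
python3 -m creep '[[0.5,0,0,-15,0,0,0],[0.5,0,0,-25,0,0,0],[1,0,0,-5,0,0,0],[1,0,0,0,0,0,0],[1,0,0,0,0,0,0]]'
python3 -m creep '[[1,0,0,0,0,0,0],[1,0,0,0,0,0,0],[1,0,0,10,0,0,0],[1,0,0,8,0,0,0]]'
python3 - <<'E'
from h import *
to(618.6,98.4,98.5)
g=grab_frame("scene");cv2.imwrite("pics/s8.png",cv2.resize(g["frame"][160:280,210:350,::-1],None,fx=5,fy=5,interpolation=cv2.INTER_CUBIC))
E
```

```text
time_s: 18.27
ee_pos: [617.9, 98.5, 120.2]
ee_rot: [-180.0, 0.1, 23.3]
force: [0.8, -1.0, 0.3]
gripper_width: 18.6
time_s: 18.77
ee_pos: [618.1, 98.5, 101.9]
ee_rot: [-180.0, 0.1, 23.3]
force: [0.7, 0.1, -0.0]
gripper_width: 0.6
t 18.77 pos [618.1  98.5 101.9] rot [-1.7998e+02  6.0000e-02  2.3250e+01] F [ 0.7  0.1 -0. ] T [-0.14  0.14  0.  ] w 0.6 q6 74.7
shift tool [0.4 0.3 3.4]
```

View pics/s8.png

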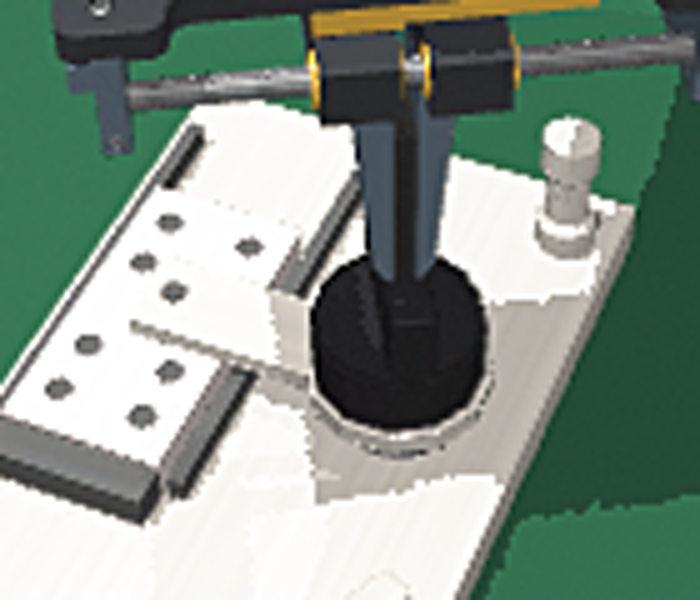

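```bash
python3 -m creep '[[1,0,0,1.5,0,0,0]]';python3 -m creep '[[1,0,0,1,0,0,0]]';python3 -m creep '[[1,0,0,0.5,0,0,0]]';python3 -m creep '[[1,0,0,0.5,0,0,0]]'
```

```text
time_s: 18.95
ee_pos: [618.2, 98.5, 100.9]
ee_rot: [-180.0, 0.1, 23.3]
force: [-1.0, 0.4, 1.0]
gripper_width: 0.7
time_s: 19.08
ee_pos: [618.6, 98.6, 100.5]
ee_rot: [-180.0, -0.0, 23.3]
force: [0.7, 0.9, 0.3]
gripper_width: 0.2
time_s: 19.2
ee_pos: [618.6, 98.6, 100.2]
ee_rot: [180.0, -0.0, 23.3]
force: [-0.4, 0.3, -0.7]
gripper_width: 0.3
time_s: 19.32
ee_pos: [618.6, 98.6, 99.7]
ee_rot: [180.0, -0.0, 23.3]
force: [0.2, 0.4, 0.0]
gripper_width: 0.6
```

```bash
python3 -m creep '[[1,0,0,0.5,0,0,0]]';python3 -m creep '[[1,0,0,0.5,0,0,0]]'
```

```text
time_s: 19.45
ee_pos: [618.6, 98.6, 99.1]
ee_rot: [180.0, -0.0, 23.3]
force: [0.4, -0.7, -0.9]
gripper_width: 0.8
time_s: 19.58
ee_pos: [618.5, 98.5, 98.5]
ee_rot: [-180.0, -0.0, 23.3]
force: [0.8, 0.4, 0.5]
gripper_width: 0.5
```

```bash
python3 -m creep '[[1,0,0,0.3,0,0,0]]';python3 -m creep '[[1,0,0,0.3,0,0,0]]';python3 -m creep '[[1,0,0,0.3,0,0,0]]'
```

```text
time_s: 19.7
ee_pos: [618.5, 98.6, 98.2]
ee_rot: [-180.0, -0.0, 23.3]
force: [-0.5, 0.4, 1.7]
gripper_width: 0.6
time_s: 19.82
ee_pos: [618.5, 98.6, 98.2]
ee_rot: [-180.0, -0.0, 23.3]
force: [-0.3, 0.5, 3.1]
gripper_width: 0.1
time_s: 19.95
ee_pos: [618.5, 98.6, 98.2]
ee_rot: [-180.0, -0.0, 23.3]
force: [-1.3, 0.6, 5.7]
gripper_width: 0.8
```

```bash
python3 -m creep '[[1,0,0,0.4,0,0,0]]';python3 -m creep '[[1,0,0,0.4,0,0,0]]'
```

```text
time_s: 20.08
ee_pos: [618.5, 98.6, 98.2]
ee_rot: [180.0, -0.0, 23.3]
force: [-2.8, -0.1, 7.1]
gripper_width: 0.6
time_s: 20.2
ee_pos: [618.5, 98.6, 98.1]
ee_rot: [180.0, -0.0, 23.3]
force: [-2.2, -0.6, 9.4]
gripper_width: 0.6
```

```bash
python3 -m creep '[[1,0,0,-15,0,0,0],[1,0,0,-10,0,0,0],[1,0,0,0,0,0,0]]'
python3 -c "
from h import *
p=fx2w((-36,-42)); to(*p,45)
p=fx2w((0,-38)); to(*p,50)"
```

```text
time_s: 20.58
ee_pos: [619.3, 98.7, 123.0]
ee_rot: [180.0, -0.1, 23.3]
force: [-0.1, -0.7, -0.4]
gripper_width: 0.5
t 20.57 pos [619.3  98.7 123. ] rot [ 1.7997e+02 -1.5000e-01  2.3250e+01] F [-0.1 -0.7 -0.4] T [-0.1   0.15 -0.01] w 0.5 q6 74.7
shift tool [-74.1  55.4  77.9]
t 20.57 pos [619.3  98.7 123. ] rot [ 1.7997e+02 -1.5000e-01  2.3250e+01] F [-0.1 -0.7 -0.4] T [-0.1   0.15 -0.01] w 0.5 q6 74.7
shift tool [-41.   70.   72.9]
```

```bash
python3 -m creep '[[1,-38,28,0,0,0,0],[1,-38,28,10,0,0,0],[1,0,0,40,0,0,0],[1,0,0,25,0,0,0],[1,0,0,0,0,0,0]]'
python3 -m creep '[[1,0,0,5,0,0,0],[1,0,0,3,0,0,0],[1,0,0,0,0,0,0]]'
```

```text
time_s: 21.2
ee_pos: [569.0, 17.0, 44.8]
ee_rot: [-179.9, 0.3, 23.2]
force: [0.3, -0.1, 0.5]
gripper_width: 0.6
time_s: 21.58
ee_pos: [571.1, 17.2, 39.2]
ee_rot: [180.0, -0.0, 23.3]
force: [0.1, -0.7, -0.4]
gripper_width: 0.6
```

```bash
python3 -m creep '[[1,0,0,1,0,0,0],[1,0,0,0.7,0,0,0]]';python3 -m creep '[[1,0,0,0.7,0,0,0]]'; python3 -m creep '[[1,0,0,0.5,0,0,0]]'
```

```text
time_s: 21.82
ee_pos: [570.9, 17.1, 37.3]
ee_rot: [180.0, -0.0, 23.3]
force: [0.4, 0.0, -0.9]
gripper_width: 0.3
time_s: 21.95
ee_pos: [570.8, 17.1, 36.4]
ee_rot: [180.0, -0.0, 23.3]
force: [0.6, 0.6, 0.8]
gripper_width: 0.5
time_s: 22.08
ee_pos: [570.8, 17.1, 36.3]
ee_rot: [-180.0, -0.0, 23.2]
force: [-1.3, 0.7, 5.6]
gripper_width: 0.5
```

```bash
python3 -m creep '[[1,0,0,0.2,0,0,0],[1,0,0,0,0,0,0]]'; python3 -c "
from h import *
s=state();print(s['ee_pos'],s['force'],s['ee_rot'])"
python3 -m creep '[[1,0,0,-8,0,0,0],[1,0,0,-10,0,0,0],[1,0,0,0,0,0,0]]'
python3 -c "
from h import *
p=fx2w((0,-36)); to(*p,50)"
```

```text
time_s: 22.32
ee_pos: [570.8, 17.1, 36.3]
ee_rot: [180.0, -0.0, 23.2]
force: [-1.7, -0.6, 5.4]
gripper_width: 0.9
[570.8188259   17.11261332  36.30658196] [-1.66000475 -0.58720579  5.41985629] [ 1.79997773e+02 -2.08788285e-02  2.32499443e+01]
time_s: 22.7
ee_pos: [571.7, 17.1, 54.8]
ee_rot: [179.9, -0.1, 23.3]
force: [0.4, -0.3, 0.4]
gripper_width: 0.4
t 22.7 pos [571.7  17.1  54.8] rot [ 1.7995e+02 -1.4000e-01  2.3260e+01] F [ 0.4 -0.3  0.4] T [-0.12  0.16  0.04] w 0.4 q6 67.3
shift tool [36.2 12.2  4.9]
```

Plate top reads 36.3 (true 36.0) and wing top 98.2, so the knob's underside is about 43.9 mm and the strap is pressed about 1.5 mm. I retreat and take a last look.

```bash
python3 -m creep '[[0.9,0,0,-40,0,0,0],[0.5,0,0,-50,0,0,0],[0.5,-50,0,-20,0,0,0],[0.5,-50,0,0,0,0,0],[0.5,-50,0,0,0,0,0]]'
python3 -m creep '[[0.5,-50,0,0,0,0,0],[0.5,0,0,0,0,0,0],[0.5,0,0,0,0,0,0]]'
python3 - <<'E'
from h import *
to(0,0,0)
o=[]
for n,(x0,y0,w,hh) in dict(scene=(180,170,165,150),top=(235,120,130,165)).items():
    g=grab_frame(n);f=g["frame"][y0:y0+hh,x0:x0+w,::-1]
    o.append(cv2.resize(f,(int(w*480/hh),480),interpolation=cv2.INTER_CUBIC))
o=np.hstack(o);cv2.imwrite("pics/end.png",cv2.resize(o,(800,int(480*800/o.shape[1]))) if o.shape[1]>800 else o)
E
```

```text
time_s: 23.32
ee_pos: [431.6, -42.6, 163.9]
ee_rot: [180.0, -0.0, 23.3]
force: [-0.1, 0.2, 1.1]
gripper_width: 44.5
time_s: 23.7
ee_pos: [388.0, -61.9, 164.1]
ee_rot: [180.0, -0.1, 23.2]
force: [0.4, 0.0, -0.4]
gripper_width: 45.9
t 23.7 pos [388.  -61.9 164.1] rot [ 1.7995e+02 -1.1000e-01  2.3230e+01] F [ 0.4  0.  -0.4] T [-0.08  0.16 -0.01] w 45.9 q6 56.0
shift tool [-332.5 -210.1  163.3]
```

View pics/end.png

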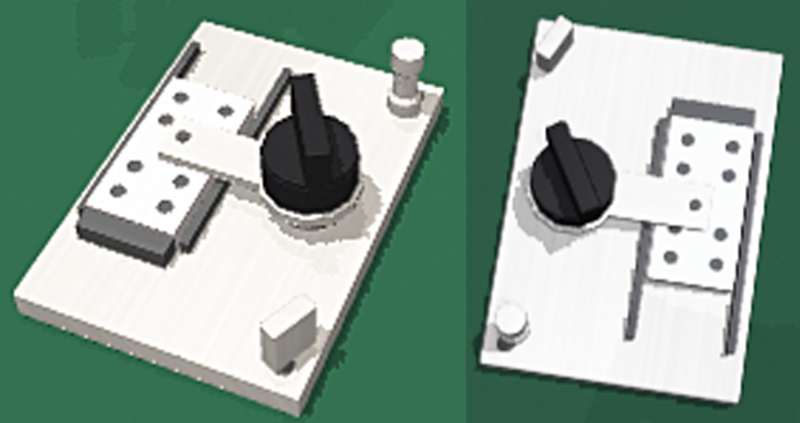

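The plate is against the stop, the knob is low and upright with the strap down on the plate, both gauges stand where they were, and the arm is clear.

```bash
python3 -c "
from workcell import *
print(job_done())"
```

```text
the job is handed in; nothing more can be done
None
```

I handed the job in with the plate home and the knob screwed down, at about 24 s of the 72 s allowed; no verdict was reported.

- **Plate:** I pushed it about 25 mm along the channel at roughly 5–7 N. It stalled on the stop, and I checked that with about 17 N. The last pictures show it against the stop.
- **Knob drop:** I turned the knob back about 30°, with the jaws loose around the wing, until the picture showed it had dropped.
- **Tightening:** I then turned it forwards until the wrist torque read about 0.8 Nm, below the 0.9 Nm limit. I unloaded the stud's twist before letting go.
- **Height check:** Light touches gave the wing top at 98.2 mm and the plate top at 36.3 mm (true value 36.0). Correcting for that 0.3 mm puts the hub's underside at about 43.9 mm and the strap about 1.5 mm down, good to about 0.1 mm. The strap's margin over the 1.4 mm limit is therefore small. I did not touch the strap itself.
- **Uncorrected reading:** Without the 0.3 mm correction, the wing touch alone would give 44.2 mm for the underside. That would be only about 1.2 mm of strap travel, short of the limit.
- **Surroundings:** The plug gauge and gauge block stand where they were, and the gripper is well clear of everything.

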